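# Hold the matching glazed tile flush on the sloped setting jig

## Robot

A 6-joint arm with a two-finger parallel gripper is mounted at the origin on the work surface. World frame = base frame: x ahead of the robot, y to its left, z up, the work surface at z = 0. Lengths are in mm, angles in rad, forces in N, time in s.
With the tool pointing down it reaches from about 350 to 875 mm from the base axis. Payload 4.2 kg.
Tool frame: the origin (TCP) lies at the very end of the fingers, on their centre line; the grasp point (between the pads) lies 19 mm behind it (arm.grip_point_offset is the distance from the TCP to the grasp point, in mm); z points along the fingers, y is the direction in which the jaws open and shut (so a half turn about z gives the same grasp; the last joint's range is limited). The gripper opens to 85 mm and grips with 20 to 120 N. Pads are 22 mm wide; open, the fingers measure 114 mm over their backs; the gripper's body (76 mm by 85 mm) begins 54 mm behind the grasp point. The pads swing forward as they close: fully open they stand 13 mm farther back than shut.
Start: joints at [1.441, 0.385, 0.008, 0, -1.194, -0.259], TCP at [236.891, 578.344, 231.312] pointing down, gripper open.
Joint ranges: [-3.14, 3.14], [-1.21, 2.06], [-1.07, 1.41], [-3.16, 2.05], [-2.99, -0.16], [-3.1, 3.1]. Speed limits (rad/s): [2.79, 2.79, 3.14, 3.14, 3.14, 3.14].

## Interface

Orientations are given as a unit quaternion [x, y, z, w].
In Python, from bench import arm gives the robot as it stands.
- The arm moves only by the tool drive_tool, never from a script. Its argument "steps" is a list of rows, each a list of 5 numbers: the shift along the tool's x, y, z in m, then the turn about the tool's z in degrees, then the finger opening in m, from 0 to 0.0854. A call has 1 to 20 rows; each row shifts and turns the commanded pose from where the row before left it, along the tool's axes as they then stand; what a row does not reach is not made up. A row lasts 1/10 s, in which the tool goes at most 50 mm and 8.59 degrees, less where a joint would pass 70% of its speed; a pose out of reach is approached as far as the arm can. A call is refused whole if a number of a shift passes 0.05 or a number of a turn 8.59, either way. A call with a gripper value outside its range is refused whole. The fingers move at their own pace and stop on an object; the grip force is fixed at half the most. Time passes only in rows, so rows that do not move let the fingers close. It gives the time, the measured TCP pose, the force and the opening at its end, in the units of the state.
- arm.read_state(): the state, without advancing time (a new reading comes with each control period).
- arm.get_image(name): name is "scene" or "top" or "wrist"; returns (picture, depth): 400x640x3 uint8, blue, green, red; 400x640 float32, mm along the optical axis (not along the pixel's ray), 0 where there is no reading.
- arm.camera_params(name): a dict with "K" (3x3 intrinsics, pixels), "world_to_cam" (4x4, takes a point from world to camera coordinates); the wrist camera has in their place "mount" (4x4, takes a point from camera to tool coordinates, whose origin is the TCP and whose axes are the flange's). Camera axes: x right, y up, looking along -z (the intrinsics and any distortion apply to the point x, -y, -z); pixel columns grow to the right and rows downward; lengths in mm; the calibration is good to about 2 mm. A picture is of the moment at which its call begins: read the wrist's pose just before it. camera_params takes no time and is no camera call.
- arm.job_done(): hands the job in, once; it reports no verdict.
The state is a dict: "clock": time; "joints": joint angles; "joint_vel": joint speeds; "joint_efforts": joint torques, N m; "position": TCP position; "ee_rot": TCP orientation; "contact_force": force on the tool from outside, world axes, zero at the start; "wrist_torque": the same for the moment, N m; "gripper_width": finger opening in mm.
Only numpy, scipy, OpenCV 4.12 (cv2) and the standard library are available. Lean on these libraries where they do the work, as an engineer would, in place of code of your own. Each camera call takes 0.05 s, during which the arm holds its last target.

## Task

Look which colour of sample disc lies on the jig's base, take the tile with that glaze off its kiln prop, and lay it glazed side up, centred and square, on the sloped orange face of the jig, tilted so that it sits flush on the face. Press until the sprung face has gone in about half-way, gently enough not to drive it to its stop, and finish while still gripping the tile and holding it there as if the glue were setting: do not let go. Leave the other tile, the discs, the bisque cat and the cup where they are.

Things in the scene. Friction and masses are not known exactly. Their poses are not given: they have to be found in the camera images.
- tile_blue_center (a point): centre (mid-thickness) of the loose blue-glazed ceramic tile, 70 mm (its x) by 60 mm (its y) by 9 mm thick (its z, glazed side up), about 80 g. It starts lying flat on the middle of one of two fixed round kiln props (38 mm across, 34 mm high), the green tile on the other; turned up to 0.5 rad about vertical. It overhangs the prop all round, so fingers may reach below its underside.
- tile_green_center (a point): centre (mid-thickness) of the loose green-glazed ceramic tile, 70 mm (its x) by 60 mm (its y) by 9 mm thick (its z, glazed side up), about 80 g. It starts lying flat on the middle of one of two fixed round kiln props (38 mm across, 34 mm high), the blue tile on the other; turned up to 0.5 rad about vertical. It overhangs the prop all round, so fingers may reach below its underside.
- chip_blue: loose blue-glazed sample disc, 28 mm across, 6 mm thick, origin at the centre of its underside. At the start one of the two discs lies on the white spot of the jig's base, the other on a small wooden board beyond the jig.
- chip_green: loose green-glazed sample disc, 28 mm across, 6 mm thick, origin at the centre of its underside. At the start one of the two discs lies on the white spot of the jig's base, the other on a small wooden board beyond the jig.
- spot (a point): middle of the white spot (38 mm across) on top of the jig's 8 mm thick grey base plate, 84 mm to the jig's left (+y) of its sloped face; the sample disc that counts lies here.
- face (a point): centre of the outer surface of the jig's sloped orange face, 120 to 135 mm above the table. z points out of the face, y is level, x runs up the slope away from the robot. 56 mm (x) by 40 mm (y), narrower than the tile: fingers at the tile's y edges straddle it, with free room there to 40 mm below the face. Slope 0.3 to 0.65 rad from level (hinge locked), turned up to 0.35 rad about vertical.
- press (a joint): how far the sprung face is pushed in along its own normal, m: 0 out, 0.014 at its stop. The spring gives way at about 3 N and takes 0.7 N per mm more (about 8 N half-way, 13 N at the stop). It goes in straight, without tilting, and face sinks with it.
- cat: loose small bisque clay cat, about 85 mm tall, origin at the middle of its foot; a bystander to the right.
- cup: loose white ceramic cup, 66 mm across, 75 mm tall, origin at the centre of its underside; a bystander to the right.

How it is judged (in metres and radians):
On the way:
1. the tile that matches the disc on the jig is gripped and lifted off its prop (((horizontal distance between chip_blue and spot below 0.03 m and height (world z) of tile_blue_center above 0.075 m and contact force between the fingers and tile_blue above 1 N) or (horizontal distance between chip_green and spot below 0.03 m and height (world z) of tile_green_center above 0.075 m and contact force between the fingers and tile_green above 1 N))), for 0.2 s.
At the end, for the whole second after the job is handed in: Matching tile gripped, glazed side out, on the face: centre within 10 mm in x and y, flush within 0.045 rad, square within 0.14 rad, centre 1 to 8 mm above the face; face pushed in 3 to 11.5 mm and held so; other tile within 30 mm of its start (((horizontal distance between chip_blue and spot below 0.03 m and x of tile_blue_center in the frame of face between -0.01 and 0.01 m and y of tile_blue_center in the frame of face between -0.01 and 0.01 m and z of tile_blue_center in the frame of face between 0.001 and 0.008 m and angle between the z axis of tile_blue_center and the z axis of face, either way round below 0.045 rad and angle between the x axis of tile_blue_center and the x axis of face, either way round below 0.14 rad and contact force between the fingers and tile_blue above 1 N and distance of tile_green_center from where it was at the start of the episode below 0.03 m and angle between tile_blue_center's own z axis and vertical below 1 rad) or (horizontal distance between chip_green and spot below 0.03 m and x of tile_green_center in the frame of face between -0.01 and 0.01 m and y of tile_green_center in the frame of face between -0.01 and 0.01 m and z of tile_green_center in the frame of face between 0.001 and 0.008 m and angle between the z axis of tile_green_center and the z axis of face, either way round below 0.045 rad and angle between the x axis of tile_green_center and the x axis of face, either way round below 0.14 rad and contact force between the fingers and tile_green above 1 N and distance of tile_blue_center from where it was at the start of the episode below 0.03 m and angle between tile_green_center's own z axis and vertical below 1 rad)) and value of joint press between 0.003 and 0.0115 m); the arm keeps its last pose, push and grip.
It fails at once if the sprung face is driven to its stop (value of joint press above 0.0136 m).
It fails at once if a disc, the cat or the cup is moved over 25 mm (distance of any of chip_blue, chip_green, cat, cup from where it was at the start of the episode above 0.025 m).
It also fails if it takes over 40 s, if anything falls off the work surface, if the arm or the gripper's body presses on something with over 40 N, if the wrist force passes 120 N, or if a joint passes its speed limit or range.

## Working session

There is one attempt and no reset: what is moved stays moved. The work goes in short steps, Python scripts to look and compute and a tool call to move; the robot and the scene stay as the last step left them, time stands still between calls to the robot, and variables do not carry over. Pictures are saved under pics/ and viewed, and the job is handed in when it is done.

Besides the shell and the picture viewer there is one more tool, called after "Emit:" by a JSON object that holds its "api" and its "payload", one argument or row to a line. drive_tool: Moves the arm, as the interface text tells. Its arguments: {"type":"object","properties":{"steps":{"type":"array"}},"required":["steps"]}

```bash
ls; mkdir -p pics; cat > h.py <<'E'
import numpy as np, cv2
from bench import arm
def w2c(n):
    p=arm.camera_params(n); return np.array(p["K"]),np.array(p["world_to_cam"]),p
E
python3 - <<'E'
from h import *
np.set_printoptions(precision=4,suppress=True)
print(arm.read_state())
for n in("scene","top","wrist"):
    p=arm.camera_params(n); print(n,p)
    im,d=arm.get_image(n); cv2.imwrite(f"pics/{n}0.png",im); np.save(f"pics/{n}0.npy",d); np.save(f"pics/{n}0i.npy",im)
    print(d.min(),d.max(),(d==0).mean())
E
```

```text
pics
{'clock': 0.0, 'joints': array([ 1.4406,  0.3856,  0.0066, -0.0005, -1.194 , -0.2586]), 'joint_vel': array([ 0.0006, -0.    ,  0.0006,  0.0022, -0.0008,  0.0008]), 'joint_efforts': array([ -0.0005, -39.2288,  18.8402,   4.1862,  -0.0046,  -0.    ]), 'position': array([236.6821, 577.8251, 230.2093]), 'ee_rot': array([ 0.9811, -0.1933, -0.0002,  0.0011]), 'contact_force': array([-0.173 , -0.2501, -0.4083]), 'wrist_torque': array([0.0461, 0.0314, 0.0348]), 'gripper_width': 85.27290405699657}
scene {'K': array([[450.1251,   0.    , 317.5087],
       [  0.    , 450.1251, 206.5774],
       [  0.    ,   0.    ,   1.    ]]), 'world_to_cam': array([[   -0.4094,     0.9123,    -0.0117,   270.2233],
       [   -0.7573,    -0.3327,     0.562 ,   381.7338],
       [    0.5088,     0.2389,     0.8271, -1373.76  ],
       [    0.    ,     0.    ,     0.    ,     1.    ]])}
0.0 2977.436 0.00392578125
top {'K': array([[481.8596,   0.    , 325.7251],
       [  0.    , 481.8596, 200.2484],
       [  0.    ,   0.    ,   1.    ]]), 'world_to_cam': array([[    0.0299,    -0.9995,     0.0081,   -71.7511],
       [    0.9903,     0.0307,     0.1352,  -621.728 ],
       [   -0.1353,     0.004 ,     0.9908, -1199.7977],
       [    0.    ,     0.    ,     0.    ,     1.    ]])}
0.0 2193.0105 0.00419921875
wrist {'K': array([[276.8137,   0.    , 319.4307],
       [  0.    , 276.8137, 202.3024],
       [  0.    ,   0.    ,   1.    ]]), 'mount': array([[  -0.0007,    0.9593,    0.2823,   71.306 ],
       [   1.    ,    0.0007,   -0.    ,   -1.9795],
       [  -0.0002,    0.2823,   -0.9593, -142.9335],
       [   0.    ,    0.    ,    0.    ,    1.    ]])}
0.0 1489.5593 0.00408984375
```

View pics/scene0.png

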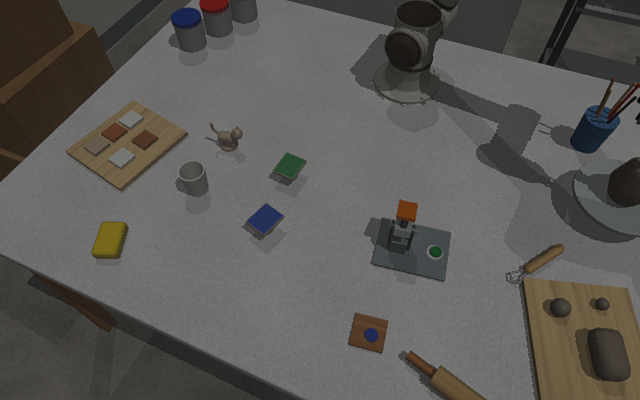

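View pics/top0.png

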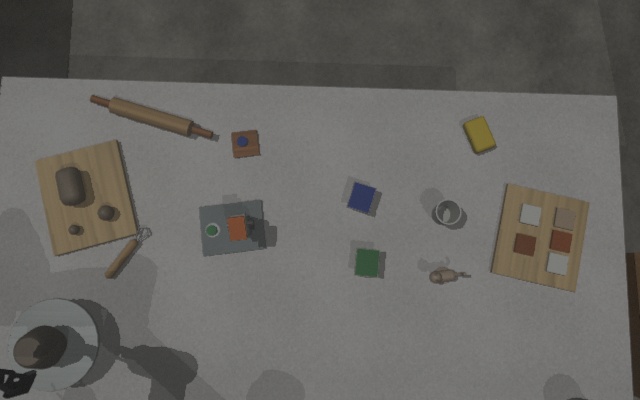

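View pics/wrist0.png

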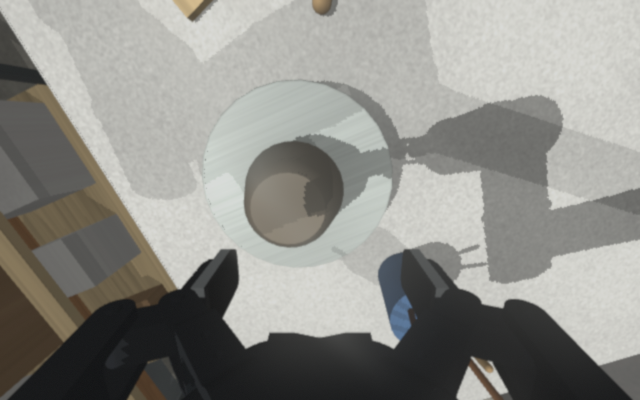

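The green disc lies on the jig (scene 435,252; top 212,230) and the blue disc is on the wooden board (scene 371,335). The green tile is at scene (290,167) and top (367,262), and the orange face is at scene (406,211) and top (238,229). I'll measure these next.

```bash
cat >> h.py <<'E'
def mask(im,c):
    h=cv2.cvtColor(im,cv2.COLOR_BGR2HSV)
    r={'green':((50,110,30),(80,255,255)),'orange':((5,190,100),(14,255,255)),'blue':((105,110,40),(125,255,255))}[c]
    return cv2.inRange(h,np.array(r[0]),np.array(r[1]))
def ray(n,uv):
    K,T,_=w2c(n); uv=np.atleast_2d(uv).astype(float)
    d=np.c_[(uv[:,0]-K[0,2])/K[0,0],-(uv[:,1]-K[1,2])/K[1,1],-np.ones(len(uv))]
    R=T[:3,:3]; return -R.T@T[:3,3], d@R
def onz(n,uv,z):
    o,d=ray(n,uv); return o+d*((z-o[2])/d[:,2])[:,None]
def dep(n,uv,D):
    o,d=ray(n,uv); uv=np.atleast_2d(uv).astype(int); return o+d*D[uv[:,1],uv[:,0]][:,None]
def comps(m,amin=60):
    c,_=cv2.findContours(m,cv2.RETR_EXTERNAL,cv2.CHAIN_APPROX_NONE)
    return sorted([k for k in c if cv2.contourArea(k)>amin],key=cv2.contourArea,reverse=True)
E
python3 - <<'E'
from h import *
np.set_printoptions(precision=2,suppress=True)
for n in("scene","top"):
    im=np.load(f"pics/{n}0i.npy");D=np.load(f"pics/{n}0.npy")
    for c in("green","blue","orange"):
        m=mask(im,c)
        for k in comps(m):
            x=np.zeros_like(m);cv2.drawContours(x,[k],-1,255,-1)
            v,u=np.nonzero(x&m)
            P=dep(n,np.c_[u,v],D)
            mm=P.mean(0)
            if not(300<mm[0]<900 and -300<mm[1]<400): continue
            print(n,c,len(u),(u.mean(),v.mean()),"depthmean",mm,"medz",np.median(P[:,2]))
            if c!='orange':
                q=onz(n,k[:,0]+0.0,43).astype(np.float32)[:,:2]
                print("  rect z43",cv2.minAreaRect(q), "centroid", onz(n,[[u.mean(),v.mean()]],43))
            else:
                nn=P-np.median(P,0); 
                for _ in range(3):
                    A=np.c_[P[:,:2],np.ones(len(P))];co=np.linalg.lstsq(A,P[:,2],rcond=None)[0];r=abs(P[:,2]-A@co);P=P[r<max(2*np.median(r),2)]
                nv=np.r_[-co[:2],1];nv/=np.linalg.norm(nv);print("  n",nv,"slope",np.arccos(nv[2]),"yaw",np.arctan2(-nv[1],-nv[0]),P.mean(0),len(P),r.mean())
E
```

```text
scene green 387 (np.float64(289.25064599483204), np.float64(165.0284237726098)) depthmean [ 471.34 -162.1    46.47] medz 44.22250317429075Traceback (most recent call last):
  File "<stdin>", line 16, in <module>
cv2.error: OpenCV(4.12.0) /io/opencv/modules/imgproc/src/convhull.cpp:143: error: (-215:Assertion failed) total >= 0 && (depth == CV_32F || depth == CV_32S) in function 'convexHull'
```

```bash
cat > m.py <<'E'
from h import *
import sys
np.set_printoptions(precision=3,suppress=True)
def run(s='0',cols=("green","blue","orange"),names=("scene","top")):
  for n in names:
    im=np.load(f"pics/{n}{s}i.npy");D=np.load(f"pics/{n}{s}.npy")
    for c in cols:
        m=mask(im,c)
        for k in comps(m):
            x=np.zeros_like(m);cv2.drawContours(x,[k],-1,255,-1)
            v,u=np.nonzero(x&m)
            P=dep(n,np.c_[u,v],D); P=P[np.isfinite(P).all(1)]
            mm=P.mean(0)
            if not(300<mm[0]<900 and -300<mm[1]<400): continue
            print(n,c,len(u),(round(u.mean(),1),round(v.mean(),1)),"depthmean",mm,"medz",np.median(P[:,2]))
            if c!='orange':
                q=np.ascontiguousarray(onz(n,k[:,0]+0.0,43)[:,:2],dtype=np.float32)
                print("  rect z43",cv2.minAreaRect(q), "centroid", onz(n,[[u.mean(),v.mean()]],43))
            if 1:
                for _ in range(4):
                    A=np.c_[P[:,:2],np.ones(len(P))];co=np.linalg.lstsq(A,P[:,2],rcond=None)[0];r=abs(P[:,2]-A@co);P=P[r<max(2.5*np.median(r),2)]
                nv=np.r_[-co[:2],1];nv/=np.linalg.norm(nv);print("  n",nv,"slope %.3f yaw %.3f"%(np.arccos(nv[2]),np.arctan2(-nv[1],-nv[0])),P.mean(0),len(P),r.mean())
                if c=='orange':
                    o,d=ray(n,k[:,0]+0.0); c0=P.mean(0); t=((c0-o)@nv)/(d@nv); Q=o+d*t[:,None]
                    yv=np.cross([0,0,1],nv);yv/=np.linalg.norm(yv);yv=-yv if yv[1]<0 else yv;xv=np.cross(yv,nv)
                    q=np.c_[(Q-c0)@xv,(Q-c0)@yv].astype(np.float32); rc=cv2.minAreaRect(q); print("  rect in face",rc,"centre",c0+rc[0][0]*xv+rc[0][1]*yv,"x",xv,"y",yv)
if __name__=="__main__": run(*sys.argv[1:2])
E
python3 m.py
```

```text
scene green 387 (np.float64(289.3), np.float64(165.0)) depthmean [ 471.338 -162.1     46.468] medz 44.22250317429075
  rect z43 ((468.78228759765625, -163.91360473632812), (52.96271514892578, 62.409271240234375), 84.85926818847656) centroid [[ 469.041 -163.509   43.   ]]
  n [-0.01  -0.012  1.   ] slope 0.015 yaw 0.862 [ 469.918 -163.268   44.201] 311 1.0197371991447253
scene green 88 (np.float64(435.5), np.float64(251.0)) depthmean [542.219 242.659  14.676] medz 14.58195491728577
  rect z43 ((559.5318603515625, 241.57830810546875), (23.614255905151367, 23.090251922607422), 60.57954406738281) centroid [[559.556 241.613  43.   ]]
  n [-0.019 -0.068  0.997] slope 0.071 yaw 1.301 [542.183 242.788  14.543] 77 1.1849784066084634
scene blue 553 (np.float64(264.4), np.float64(218.2)) depthmean [ 637.298 -144.84    45.726] medz 44.22295511102334
  rect z43 ((635.1564331054688, -145.9088134765625), (55.142189025878906, 64.82171630859375), 73.58120727539062) centroid [[ 636.004 -145.863   43.   ]]
  n [ 0.006 -0.01   1.   ] slope 0.011 yaw 2.122 [ 636.979 -145.787   44.281] 446 0.9972132286735
[... 446 characters left out ...]
4 134.939] medz 132.306745217482
  n [-0.303 -0.041  0.952] slope 0.310 yaw 0.135 [541.018 155.833 131.864] 237 0.7395586901871646
  rect in face ((-0.29065704345703125, -0.19433975219726562), (52.48661804199219, 36.68145751953125), 1.0248832702636719) centre [540.77  155.603 131.775] x [0.944 0.128 0.306] y [-0.134  0.991 -0.   ]
top blue 401 (np.float64(361.7), np.float64(197.2)) depthmean [ 634.434 -145.411   43.091] medz 42.85043425182221
  rect z43 ((634.8517456054688, -145.22750854492188), (52.13014221191406, 62.02323913574219), 73.08450317382812) centroid [[ 634.412 -145.414   43.   ]]
  n [ 0.021 -0.004  1.   ] slope 0.022 yaw 2.935 [ 634.509 -145.346   42.995] 322 1.2917117302566286
```

```bash
python3 - <<'E'
import numpy as np,cv2
im=np.load("pics/top0i.npy");h=cv2.cvtColor(im,cv2.COLOR_BGR2HSV)
print(h[262,367],h[255,362],h[229,238],h[235,235],h[230,212],h[190,250])
E
sed -i "s/(50,110,30)/(50,70,25)/; s/(5,190,100)/(3,150,60)/" h.py; python3 m.py | grep -A3 -E "top|orange"
```

```text
[64 78 82] [64 80 80] [ 10 144 117] [ 11 150 114] [63 80 86] [ 23   8 122]
scene orange 340 (np.float64(406.6), np.float64(210.7)) depthmean [549.718 156.516 139.191] medz 132.6888355929638
  n [-0.284 -0.035  0.958] slope 0.290 yaw 0.123 [541.453 155.808 131.868] 263 0.8338821320656827
  rect in face ((3.7378063201904297, -0.133575439453125), (63.193511962890625, 38.11890411376953), 1.9795926809310913) centre [545.024 156.115 132.937] x [0.951 0.117 0.286] y [-0.123  0.992 -0.   ]
top green 530 (np.float64(367.0), np.float64(262.2)) depthmean [ 468.315 -161.758   47.799] medz 43.144644229678875
  rect z43 ((468.5217590332031, -161.99273681640625), (53.57868957519531, 63.10941696166992), 86.04137420654297) centroid [[ 468.434 -162.166   43.   ]]
  n [-0.004  0.     1.   ] slope 0.004 yaw -0.020 [ 468.319 -162.309   43.143] 468 1.5725459664883064
top blue 401 (np.float64(361.7), np.float64(197.2)) depthmean [ 634.434 -145.411   43.091] medz 42.85043425182221
  rect z43 ((634.8517456054688, -145.22750854492188), (52.13014221191406, 62.02323913574219), 73.08450317382812) centroid [[ 634.412 -145.414   43.   ]]
  n [ 0.021 -0.004  1.   ] slope 0.022 yaw 2.935 [ 634.509 -145.346   42.995] 322 1.2917117302566286
```

Emit:
{"api": "drive_tool", "payload": {
  "steps": [
    [0,0,0,-6,0.0854],
    [0.027,0.039,0,-6,0.0854],
    [0.027,0.039,0,-6,0.0854],
    [0.027,0.039,0,0,0.0854],
    [0.027,0.039,0,0,0.0854],
    [0.027,0.039,0,0,0.0854],
    [0.027,0.039,0,0,0.0854],
    [0.027,0.039,0,0,0.0854],
    [0.027,0.039,0,0,0.0854],
    [0,0,0,0,0.0854],
    [0,0,0,0,0.0854]
  ]
}}

```text
clock: 1.25
position: [415.9, 243.7, 231.2]
ee_rot: [0.999, -0.039, -0.0, -0.0]
contact_force: [-0.7, 0.2, 0.9]
gripper_width: 85.2
```

```bash
cat > shot.py <<'E'
import sys
from h import *
np.set_printoptions(precision=4,suppress=True)
s=sys.argv[1]
for n in sys.argv[2:]:
    st=arm.read_state(); im,d=arm.get_image(n); cv2.imwrite(f"pics/{n}{s}.png",im); np.save(f"pics/{n}{s}.npy",d); np.save(f"pics/{n}{s}i.npy",im); np.savez(f"pics/st{s}.npz",p=st["position"],q=st["ee_rot"])
st=arm.read_state()
from scipy.spatial.transform import Rotation as Ro
R=Ro.from_quat(st["ee_rot"]).as_matrix()
print(st["clock"],st["position"],"yaw",np.degrees(np.arctan2(R[1,0],R[0,0])),"tz",R[:,2],st["contact_force"],st["wrist_torque"],st["gripper_width"])
E
python3 shot.py 1 wrist
```

```text
1.3 [415.6006 244.605  231.2097] yaw -4.3221537757037085 tz [-0.0002  0.0001 -1.    ] [-0.6661 -0.175  -0.9919] [0.0674 0.0633 0.0078] 85.67642527907887
```

```bash
cat >> h.py <<'E'
from scipy.spatial.transform import Rotation as Ro
def wray(s,uv):
    z=np.load(f"pics/st{s}.npz"); R=Ro.from_quat(z["q"]).as_matrix(); p=arm.camera_params("wrist");K=np.array(p["K"]);M=np.array(p["mount"])
    uv=np.atleast_2d(uv).astype(float)
    d=np.c_[(uv[:,0]-K[0,2])/K[0,0],-(uv[:,1]-K[1,2])/K[1,1],-np.ones(len(uv))]
    return R@M[:3,3]+z["p"], d@(R@M[:3,:3]).T
E
python3 - <<'E'
from h import *
im=cv2.imread("pics/wrist1.png")
h=cv2.cvtColor(im,cv2.COLOR_BGR2HSV)
m=cv2.inRange(h,np.array((3,150,60)),np.array((16,255,255)))
for k in comps(m): print(cv2.contourArea(k),cv2.boundingRect(k))
E
```

```text
3735.0 (390, 0, 53, 85)
```

View pics/wrist1.png

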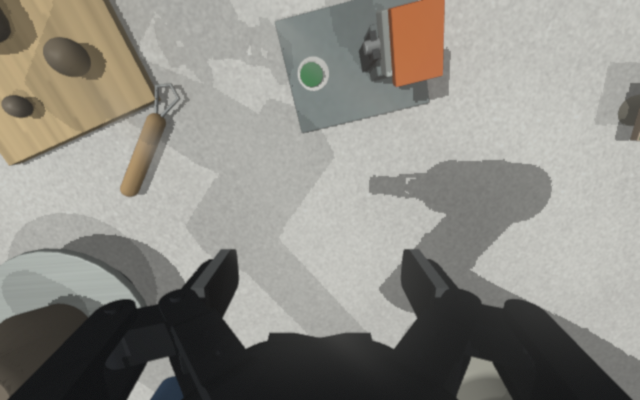

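The wrist view shows the orange face at (418,42), cut off slightly at the top edge, and the green disc at (312,73). I'll take a closer look on the way.

Emit:
{"api": "drive_tool", "payload": {
  "steps": [
    [0.013,0.027,0,0,0.0854],
    [0.013,0.027,0,0,0.0854],
    [0.013,0.027,0,0,0.0854],
    [0,0,0,0,0.0854],
    [0,0,0,0,0.0854]
  ]
}}

```text
clock: 1.8
position: [448.3, 161.9, 231.2]
ee_rot: [0.999, -0.037, -0.0, -0.0]
contact_force: [-0.5, 0.8, 0.9]
gripper_width: 85.5
```

```bash
python3 shot.py 2 wrist; python3 - <<'E'
from h import *
np.set_printoptions(precision=3,suppress=True)
im=cv2.imread("pics/wrist2.png");D=np.load("pics/wrist2.npy")
h=cv2.cvtColor(im,cv2.COLOR_BGR2HSV)
m=cv2.inRange(h,np.array((3,150,60)),np.array((16,255,255)))
k=comps(m)[0]; print(cv2.contourArea(k),cv2.boundingRect(k))
x=np.zeros_like(m);cv2.drawContours(x,[k],-1,255,-1);x=cv2.erode(x,np.ones((5,5)))
v,u=np.nonzero(x&m); o,d=wray('2',np.c_[u,v]); P=o+d*D[v,u][:,None]
for _ in range(4):
    A=np.c_[P[:,:2],np.ones(len(P))];co=np.linalg.lstsq(A,P[:,2],rcond=None)[0];r=abs(P[:,2]-A@co);P=P[r<max(2.5*np.median(r),1)]
nv=np.r_[-co[:2],1];nv/=np.linalg.norm(nv);print("n",nv,"slope %.3f yaw %.3f"%(np.arccos(nv[2]),np.arctan2(-nv[1],-nv[0])),P.mean(0),len(P),r.mean())
o,d=wray('2',k[:,0]); c0=P.mean(0); Q=o+d*(((c0-o)@nv)/(d@nv))[:,None]
yv=np.cross([0,0,1],nv);yv/=np.linalg.norm(yv);yv=-yv if yv[1]<0 else yv;xv=np.cross(yv,nv)
q=np.c_[(Q-c0)@xv,(Q-c0)@yv].astype(np.float32); rc=cv2.minAreaRect(q); print(rc,"centre",c0+rc[0][0]*xv+rc[0][1]*yv,"x",xv,"y",yv)
box=cv2.boxPoints(rc);B=c0+box[:,:1]*xv+box[:,1:]*yv;print(B)
E
```

```text
1.85 [448.2183 162.1912 231.2379] yaw -4.189104105647148 tz [-0.      0.0002 -1.    ] [0.1912 0.5218 0.2594] [-0.0147  0.0228  0.0394] 85.20190070610109
2069.5 (287, 65, 59, 67)
n [-0.29  -0.054  0.956] slope 0.299 yaw 0.183 [535.766 160.686 129.893] 1373 0.4912967622356886
((4.225988388061523, -2.657411575317383), (38.26369857788086, 54.465152740478516), 88.78634643554688) centre [540.22  158.806 131.138] x [0.94  0.174 0.295] y [-0.182  0.983 -0.   ]
[[517.623 135.768 122.999]
 [569.004 144.085 139.039]
 [562.817 181.844 139.277]
 [511.436 173.527 123.237]]
```

View pics/wrist2.png

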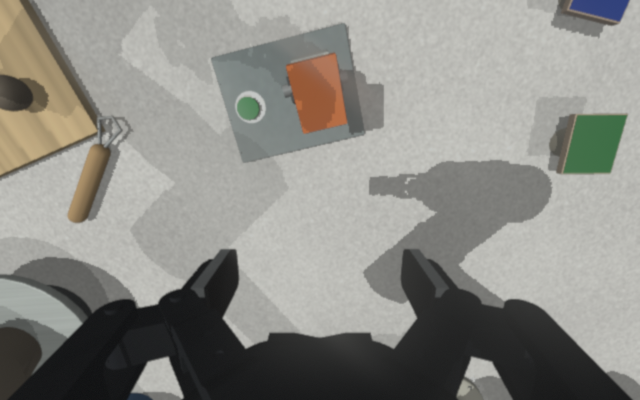

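The wrist view shows the whole face at (317,93), with slope about 0.30 and yaw about 0.16. The green tile is at (592,144). Next I'll go above the green tile.

Emit:
{"api": "drive_tool", "payload": {
  "steps": [
    [0.0055,0.0403,0.0125,0,0.0854],
    [0.0055,0.0403,0.0125,0,0.0854],
    [0.0055,0.0403,0.0125,0,0.0854],
    [0.0055,0.0403,0.0125,0,0.0854],
    [0.0055,0.0403,0.0125,0,0.0854],
    [0.0055,0.0403,0.0125,0,0.0854],
    [0.0055,0.0403,0.0125,0,0.0854],
    [0.0055,0.0403,0.0125,0,0.0854],
    [0,0,0,0,0.0854],
    [0,0,0,0,0.0854]
  ]
}}

```text
clock: 2.85
position: [468.6, -163.4, 130.8]
ee_rot: [0.999, -0.037, -0.0, -0.0]
contact_force: [0.0, 0.3, -0.2]
gripper_width: 85.5
```

```bash
python3 shot.py 3 wrist; python3 - <<'E'
from h import *
np.set_printoptions(precision=3,suppress=True)
im=cv2.imread("pics/wrist3.png")
m=mask(im,'green')
for k in comps(m,300):
    o,d=wray('3',k[:,0]); Q=o+d*((43-o[2])/d[:,2])[:,None]
    print(cv2.boundingRect(k),cv2.minAreaRect(Q[:,:2].astype(np.float32)))
E
```

```text
2.9 [ 468.7832 -162.7741  131.2948] yaw -4.2025355558701065 tz [ 0.  0. -1.] [ 0.3366  0.2685 -0.3508] [ 0.0014  0.0519 -0.0209] 85.56950224412948
(286, 168, 66, 72) ((470.45880126953125, -160.49537658691406), (54.87270736694336, 64.6019287109375), 85.56675720214844)
```

View pics/wrist3.png

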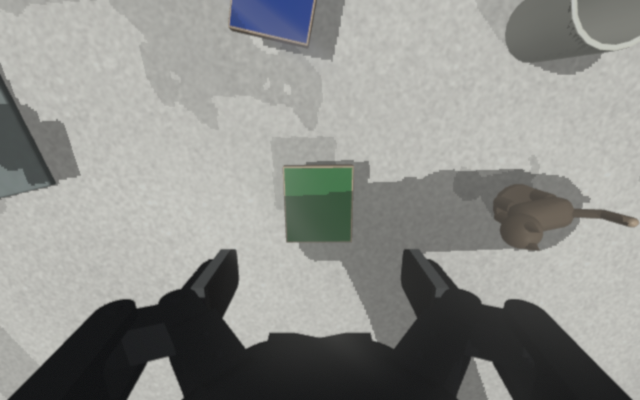

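The wrist view shows the green tile at (319,204), square between the fingers. I'll descend and grip it.

Emit:
{"api": "drive_tool", "payload": {
  "steps": [
    [0.001,-0.001,0.025,0,0.0854],
    [0,0,0.025,0,0.0854],
    [0,0,0.025,0,0.0854],
    [0,0,0.02,0,0.0854],
    [0,0,0.015,0,0.0854],
    [0,0,0.006,0,0.0854],
    [0,0,0,0,0.07],
    [0,0,0,0,0.05],
    [0,0,0,0,0.03],
    [0,0,0,0,0.03],
    [0,0,0,0,0.03],
    [0,0,0,0,0.03]
  ]
}}

```text
clock: 4.1
position: [470.5, -162.5, 16.5]
ee_rot: [0.999, -0.037, 0.001, -0.0]
contact_force: [-0.0, 4.3, 7.0]
gripper_width: 58.7
```

```bash
python3 shot.py 4 wrist
```

```text
4.15 [ 470.5115 -162.5183   16.5364] yaw -4.250795990917679 tz [ 0.0029  0.0001 -1.    ] [-1.1285  4.097   6.9232] [1.1512 0.1004 0.0159] 58.9819002932542
```

View pics/wrist4.png

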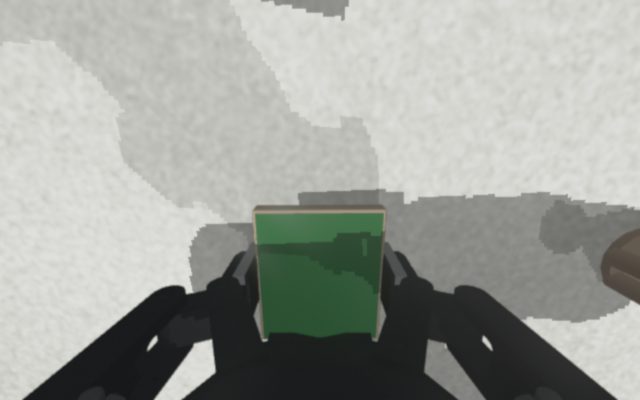

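The tile is gripped at wrist pixel (320,270), with an opening of 59 mm. I'll lift it.

Emit:
{"api": "drive_tool", "payload": {
  "steps": [
    [0,0,-0.015,0,0.03],
    [0,0,-0.02,0,0.03],
    [0,0,-0.02,0,0.03],
    [0,0,0,0,0.03],
    [0,0,0,0,0.03],
    [0,0,0,0,0.03]
  ]
}}

```text
clock: 4.75
position: [468.4, -162.8, 69.4]
ee_rot: [0.999, -0.038, -0.001, -0.0]
contact_force: [-0.6, -0.5, -0.7]
gripper_width: 59.0
```

```bash
python3 shot.py 5 wrist scene; cat > tile.py <<'E'
from h import *
import sys
np.set_printoptions(precision=3,suppress=True)
s=sys.argv[1]
def fit(P):
    P=P[np.isfinite(P).all(1)]
    for _ in range(5):
        c=np.median(P,0) if _==0 else P.mean(0); U,S,V=np.linalg.svd(P-P.mean(0),full_matrices=False); n=V[2]*np.sign(V[2][2]); r=abs((P-P.mean(0))@n); P=P[r<max(2.5*np.median(r),1)]
    return P.mean(0),n,len(P),r.mean()
for n in sys.argv[2:]:
    im=cv2.imread(f"pics/{n}{s}.png");D=np.load(f"pics/{n}{s}.npy")
    m=mask(im,'green')
    for k in comps(m,150)[:2]:
        x=np.zeros_like(m);cv2.drawContours(x,[k],-1,255,-1);x=cv2.erode(x,np.ones((3,3)))
        v,u=np.nonzero(x&m); o,d=(wray(s,np.c_[u,v]) if n=="wrist" else ray(n,np.c_[u,v]))
        c,nv,N,r=fit(o+d*D[v,u][:,None])
        o,d=(wray(s,k[:,0]) if n=="wrist" else ray(n,k[:,0])); Q=o+d*(((c-o)@nv)/(d@nv))[:,None]
        yv=np.cross(nv,[1,0,0]);yv/=np.linalg.norm(yv);xv=np.cross(yv,nv)
        rc=cv2.minAreaRect(np.c_[(Q-c)@xv,(Q-c)@yv].astype(np.float32))
        C=c+rc[0][0]*xv+rc[0][1]*yv
        print(n,cv2.boundingRect(k),"n",nv,"slope %.3f dir %.2f tiltx %.3f"%(np.arccos(nv[2]),np.arctan2(-nv[1],-nv[0]),np.arctan2(-nv[0],nv[2])),"topcentre",C,"size/angle",np.round(rc[1],1),round(rc[2],2),N,round(r,2))
E
python3 tile.py 5 wrist scene
```

```text
4.85 [ 468.5491 -162.8349   69.3033] yaw -4.293947965207625 tz [-0.0023  0.0002 -1.    ] [ 0.6483  0.6047 -0.2198] [-0.0031 -0.0274  0.0353] 58.770684212098956
wrist (256, 214, 127, 124) n [ 0.001 -0.005  1.   ] slope 0.005 dir 1.77 tiltx -0.001 topcentre [ 468.084 -160.721   96.42 ] size/angle [56.5 66.2] 85.77 12508 0.38
scene (272, 140, 24, 24) n [ 0.007 -0.019  1.   ] slope 0.021 dir 1.91 tiltx -0.007 topcentre [ 471.552 -164.178   96.75 ] size/angle [55.3 58.4] 86.06 193 0.94
```

View pics/scene5.png

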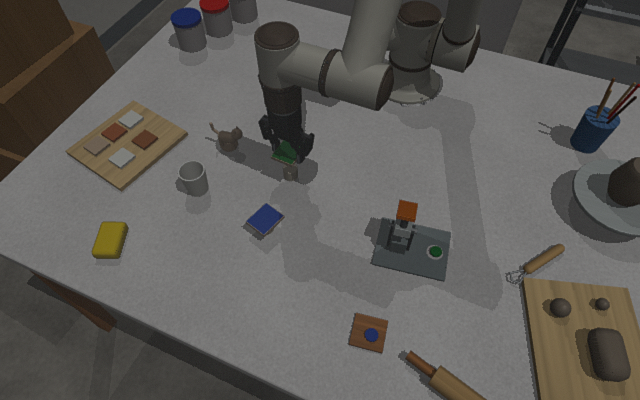

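In the wrist view the tile is level in the grip, with its centre about 22.6 mm behind the TCP. In the scene view it sits above its prop at (288,152). The tool can't tilt, so I'll pivot the tile in the grip by pressing its far edge on its own fixed prop.

Emit:
{"api": "drive_tool", "payload": {
  "steps": [
    [-0.023,0,0,0,0.03],
    [-0.023,0,0,0,0.03],
    [0,0,0,0,0.03],
    [0,0,0.02,0,0.03],
    [0,0,0.02,0,0.03],
    [0,0,0.011,0,0.03],
    [0,0,0.003,0,0.03],
    [0,0,0.003,0,0.03],
    [0,0,0.003,0,0.03],
    [0,0,0,0,0.03]
  ]
}}

```text
clock: 5.85
position: [422.9, -159.4, 11.5]
ee_rot: [0.999, -0.037, -0.001, 0.0]
contact_force: [-6.4, 3.1, 16.4]
gripper_width: 58.7
```

```bash
python3 shot.py 6 wrist;python3 tile.py 6 wrist
```

```text
5.9 [ 422.8709 -159.4049   11.5251] yaw -4.235537975751374 tz [-0.0016 -0.0002 -1.    ] [-6.5922  2.2795 15.3077] [0.7582 1.3375 0.0499] 58.35139858774117
wrist (253, 220, 133, 115) n [-0.134  0.007  0.991] slope 0.134 dir -0.05 tiltx 0.134 topcentre [ 421.273 -157.178   39.338] size/angle [56.5 67.5] 85.78 12208 0.36
```

View pics/wrist6.png

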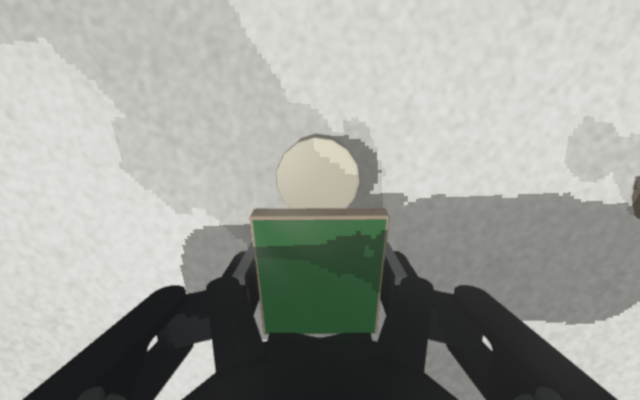

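The tile pivots as intended: tilt is 0.134 so far, and the prop is at (318,173) under its far edge. I'll continue.

Emit:
{"api": "drive_tool", "payload": {
  "steps": [
    [0,0,0.002,0,0.03],
    [0,0,0.002,0,0.03],
    [0,0,0,0,0.03]
  ]
}}

```text
clock: 6.2
position: [423.1, -159.5, 7.8]
ee_rot: [0.999, -0.037, -0.0, 0.0]
contact_force: [-5.6, 2.9, 18.2]
gripper_width: 58.9
```

```bash
python3 shot.py 7 wrist;python3 tile.py 7 wrist
```

```text
6.25 [ 423.1522 -159.4394    7.7999] yaw -4.225009300126304 tz [-0.0007 -0.0003 -1.    ] [-6.5859  2.3036 17.5866] [0.7513 1.3243 0.06  ] 58.48223718478367
wrist (252, 226, 136, 104) n [-0.23   0.012  0.973] slope 0.233 dir -0.05 tiltx 0.232 topcentre [ 421.469 -157.183   36.306] size/angle [56.5 66.2] 85.93 11253 0.34
```

Emit:
{"api": "drive_tool", "payload": {
  "steps": [
    [0,0,0.0014,0,0.03],
    [0,0,0.0014,0,0.03],
    [0,0,0,0,0.03],
    [0,0,-0.015,0,0.03],
    [0,0,-0.03,0,0.03],
    [0,0,-0.04,0,0.03],
    [0,0,-0.04,0,0.03],
    [0,0,0,0,0.03],
    [0,0,0,0,0.03]
  ]
}}

```text
clock: 7.15
position: [424.0, -159.3, 129.2]
ee_rot: [0.999, -0.037, 0.001, -0.0]
contact_force: [-0.5, -0.3, -1.1]
gripper_width: 59.0
```

```bash
python3 shot.py 8 wrist;python3 tile.py 8 wrist
```

```text
7.2 [ 422.9896 -159.273   128.0212] yaw -4.30140913736459 tz [-0.0008  0.0004 -1.    ] [ 0.6231  0.1112 -0.98  ] [ 0.0334 -0.0202 -0.0572] 58.47588393954199
wrist (251, 229, 138, 99) n [-0.268  0.017  0.963] slope 0.272 dir -0.06 tiltx 0.271 topcentre [ 422.164 -157.168  158.158] size/angle [56.6 65.4] 85.4 10636 0.33
```

View pics/wrist8.png

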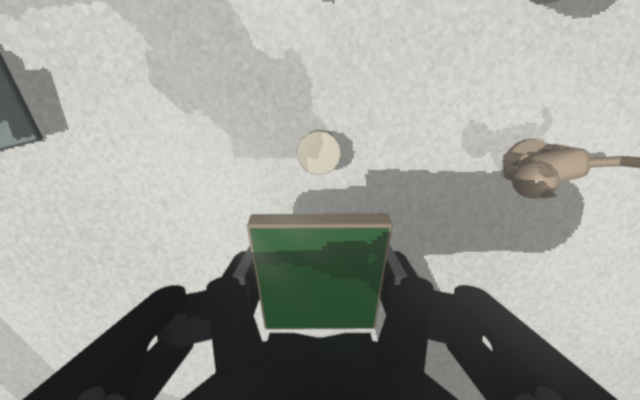

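The tile now hangs tilted at 0.272 with the prop at (320,152). The target is about 0.30, so I'll press a touch more.

Emit:
{"api": "drive_tool", "payload": {
  "steps": [
    [0,0,0.04,0,0.03],
    [0,0,0.04,0,0.03],
    [0,0,0.03,0,0.03],
    [0,0,0.012,0,0.03],
    [0,0,0.003,0,0.03],
    [0,0,0.0012,0,0.03],
    [0,0,0,0,0.03],
    [0,0,-0.015,0,0.03],
    [0,0,-0.03,0,0.03],
    [0,0,-0.04,0,0.03],
    [0,0,-0.05,0,0.03],
    [0,0,-0.04,0,0.03],
    [0,0,0,0,0.03],
    [0,0,0,0,0.03]
  ]
}}

```text
clock: 8.6
position: [422.9, -159.2, 176.4]
ee_rot: [0.999, -0.038, -0.001, -0.0]
contact_force: [-0.2, -0.1, -1.1]
gripper_width: 58.5
```

```bash
python3 shot.py 9 wrist;python3 tile.py 9 wrist
```

```text
8.65 [ 422.1471 -159.1646  175.3643] yaw -4.308049491695312 tz [-0.0041  0.0008 -1.    ] [-0.6505 -0.0229 -1.4295] [0.0095 0.041  0.0108] 59.04460897947932
wrist (255, 234, 134, 90) n [-0.347  0.021  0.937] slope 0.355 dir -0.06 tiltx 0.355 topcentre [ 421.044 -156.98   205.883] size/angle [56.3 65.7] 85.53 7966 0.29
```

It overshot to 0.355. I'll correct it back by pressing the near edge on the prop, slowly this time.

Emit:
{"api": "drive_tool", "payload": {
  "steps": [
    [0.047,0,0.03,0,0.03],
    [0.047,0,0.04,0,0.03],
    [0,0,0.04,0,0.03],
    [0,0,0.03,0,0.03],
    [0,0,0.01,0,0.03],
    [0,0,0,0,0.03],
    [0,0,0.001,0,0.03],
    [0,0,0.001,0,0.03],
    [0,0,0.001,0,0.03],
    [0,0,0,0,0.03]
  ]
}}

```text
clock: 9.65
position: [503.9, -165.4, 36.0]
ee_rot: [0.999, -0.037, 0.001, -0.0]
contact_force: [0.2, -0.5, -1.6]
gripper_width: 59.1
```

```bash
python3 shot.py 10 wrist;python3 tile.py 10 wrist
```

```text
9.7 [ 503.8343 -165.4055   35.8692] yaw -4.277845644874448 tz [ 0.0017 -0.     -1.    ] [-0.8459 -0.2005 -0.4721] [-0.0212 -0.0392  0.0271] 58.72630902459213
wrist (250, 234, 139, 90) n [-0.349  0.022  0.937] slope 0.357 dir -0.06 tiltx 0.356 topcentre [ 501.891 -163.114   65.417] size/angle [56.4 65.6] 85.67 9343 0.3
```

Emit:
{"api": "drive_tool", "payload": {
  "steps": [
    [0.012,0,0.006,0,0.03],
    [0,0,0.004,0,0.03],
    [0,0,0.0015,0,0.03],
    [0,0,0.0015,0,0.03],
    [0,0,0.001,0,0.03],
    [0,0,0.001,0,0.03],
    [0,0,0,0,0.03]
  ]
}}

```text
clock: 10.4
position: [519.1, -166.6, 23.4]
ee_rot: [0.999, -0.036, 0.003, 0.001]
contact_force: [-1.1, 1.6, 19.2]
gripper_width: 58.5
```

```bash
python3 shot.py 11 wrist;python3 tile.py 11 wrist
```

```text
10.45 [ 519.155  -166.5849   23.4522] yaw -4.132724400243897 tz [ 0.0068 -0.0017 -1.    ] [-1.0393  3.0682 18.1699] [ 0.5869  0.6285 -0.1408] 58.66878175603264
wrist (250, 231, 140, 97) n [-0.297  0.019  0.955] slope 0.302 dir -0.06 tiltx 0.302 topcentre [ 517.008 -164.293   53.135] size/angle [56.5 65.8] 85.59 10853 0.32
```

Emit:
{"api": "drive_tool", "payload": {
  "steps": [
    [0,0,0.0008,0,0.03],
    [0,0,0,0,0.03],
    [0,0,-0.015,0,0.03],
    [0,0,-0.04,0,0.03],
    [0,0,-0.04,0,0.03],
    [0,0,-0.04,0,0.03],
    [0,0,0,0,0.03],
    [0,0,0,0,0.03]
  ]
}}

```text
clock: 11.25
position: [515.6, -166.1, 154.6]
ee_rot: [0.999, -0.038, 0.001, -0.0]
contact_force: [-0.4, 0.5, -1.4]
gripper_width: 59.0
```

```bash
python3 shot.py 12 wrist;python3 tile.py 12 wrist
```

```text
11.3 [ 514.7042 -166.0639  153.3032] yaw -4.309401018229408 tz [-0.0015  0.0007 -1.    ] [ 0.2029 -0.7651 -1.1613] [-0.0035  0.0587  0.0001] 58.80371753208737
wrist (252, 232, 138, 95) n [-0.307  0.018  0.951] slope 0.313 dir -0.06 tiltx 0.313 topcentre [ 513.689 -163.81   184.356] size/angle [56.4 65.5] 85.47 10072 0.31
```

Free tilt is 0.313, which is good. Next I'll turn and carry the tile above the face.

Emit:
{"api": "drive_tool", "payload": {
  "steps": [
    [0,0,0,-6.6,0.03],
    [0,0,0,-6.6,0.03],
    [0.0086,-0.0393,0,0,0.03],
    [0.0086,-0.0393,0,0,0.03],
    [0.0086,-0.0393,0,0,0.03],
    [0.0086,-0.0393,0,0,0.03],
    [0.0086,-0.0393,0,0,0.03],
    [0.0086,-0.0393,0,0,0.03],
    [0.0086,-0.0393,0,0,0.03],
    [0.0086,-0.0393,0,0,0.03],
    [0,0,0,0,0.03],
    [0,0,0,0,0.03]
  ]
}}

```text
clock: 12.5
position: [533.5, 155.4, 151.9]
ee_rot: [0.997, 0.079, -0.002, 0.001]
contact_force: [-0.9, -0.6, -1.6]
gripper_width: 58.8
```

```bash
python3 shot.py 13 wrist scene;python3 tile.py 13 wrist scene; python3 -c "
import cv2
im=cv2.imread('pics/scene13.png')[120:300,320:500];cv2.imwrite('pics/s13c.png',cv2.resize(im,None,fx=3,fy=3))"
```

```text
12.6 [533.7843 154.053  152.6815] yaw 8.883311786353467 tz [-0.003  -0.0016 -1.    ] [ 0.0767 -0.4572 -1.0679] [-0.075  -0.0264  0.0515] 58.93173951479702
wrist (250, 232, 140, 96) n [-0.299 -0.05   0.953] slope 0.308 dir 0.16 tiltx 0.304 topcentre [531.36  156.251 181.872] size/angle [66.6 56.4] 9.29 10869 0.32
wrist (223, 159, 25, 25) n [-0.007  0.002  1.   ] slope 0.007 dir -0.31 tiltx 0.007 topcentre [542.192 244.896  14.638] size/angle [25.  24.3] 50.36 355 0.5
scene (396, 182, 30, 22) n [-0.301 -0.054  0.952] slope 0.311 dir 0.18 tiltx 0.307 topcentre [531.176 153.006 182.385] size/angle [67.2 56.9] 10.89 336 0.57
```

View pics/s13c.png

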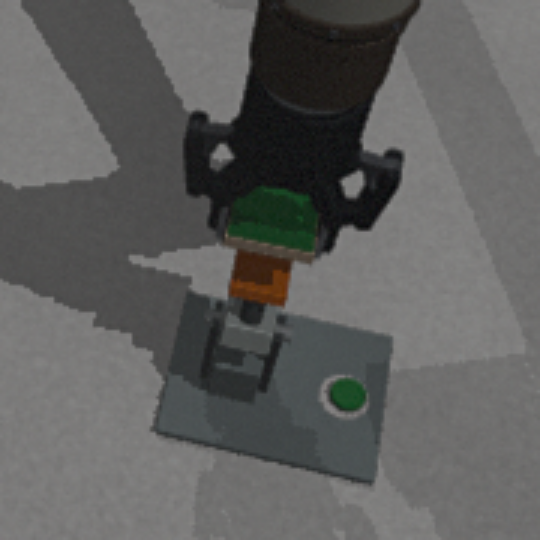

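View pics/wrist13.png

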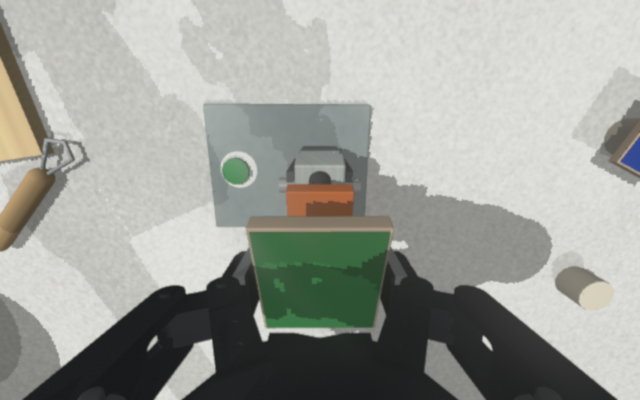

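Both cameras agree on the tile's position relative to the face: wrist (-8.8, -2.6, 50.7) and scene (-9.6, -2.6, 50.6) mm, with slopes matching. I'll approach to about 5 mm off.

Emit:
{"api": "drive_tool", "payload": {
  "steps": [
    [0.0053,-0.0012,0.01,0,0.03],
    [0,0,0.013,0,0.03],
    [0,0,0.01,0,0.03],
    [0,0,0.004,0,0.03],
    [0,0,0,0,0.03],
    [0,0,0,0,0.03]
  ]
}}

```text
clock: 13.2
position: [539.9, 157.0, 117.3]
ee_rot: [0.997, 0.078, 0.0, 0.0]
contact_force: [-0.1, 0.2, -0.1]
gripper_width: 58.8
```

```bash
python3 shot.py 14 wrist scene;python3 tile.py 14 wrist scene; python3 -c "
import cv2
im=cv2.imread('pics/scene14.png')[120:300,320:500];cv2.imwrite('pics/s14c.png',cv2.resize(im,None,fx=3,fy=3))"
```

```text
13.3 [540.051  157.1612 117.7353] yaw 8.92874558052868 tz [ 0.0011  0.0005 -1.    ] [-1.1274 -0.2138  0.1312] [-0.0443  0.027   0.0324] 59.124100759123515
wrist (250, 232, 140, 96) n [-0.304 -0.051  0.951] slope 0.313 dir 0.17 tiltx 0.309 topcentre [537.684 158.776 147.238] size/angle [66.6 56.5] 9.33 10897 0.32
wrist (212, 171, 29, 29) n [ 0.009 -0.009  1.   ] slope 0.013 dir 2.31 tiltx -0.009 topcentre [542.466 245.648  14.645] size/angle [26.1 25.2] 49.62 456 0.4
scene (394, 195, 29, 21) n [-0.3   -0.046  0.953] slope 0.308 dir 0.15 tiltx 0.305 topcentre [537.501 155.71  147.736] size/angle [65.3 56.5] 9.43 330 0.69
```

View pics/s14c.png

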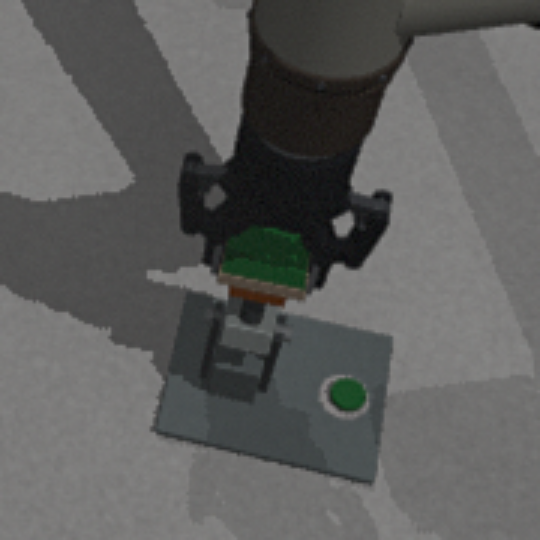

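View pics/wrist14.png

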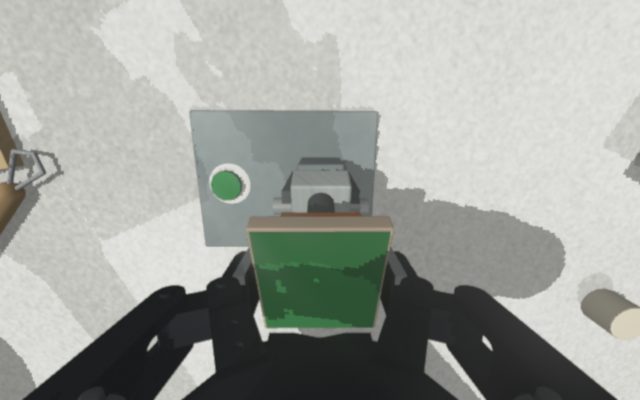

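The tile is centred over the face with a gap of about 7 mm. I'll go down to contact in small steps.

Emit:
{"api": "drive_tool", "payload": {
  "steps": [
    [0,0,0.003,0,0.03],
    [0,0,0.002,0,0.03],
    [0,0,0.001,0,0.03],
    [0,0,0.001,0,0.03],
    [0,0,0,0,0.03]
  ]
}}

```text
clock: 13.8
position: [539.7, 157.0, 110.4]
ee_rot: [0.997, 0.078, -0.0, 0.0]
contact_force: [-0.6, 0.5, 1.0]
gripper_width: 59.0
```

```bash
python3 shot.py 15 wrist;python3 tile.py 15 wrist|head -1
```

```text
13.85 [539.6902 156.97   110.452 ] yaw 8.926906776799404 tz [-0.     -0.0001 -1.    ] [-0.8648  0.916   1.8514] [-0.088   0.2197 -0.0048] 58.476577742804885
wrist (250, 232, 140, 96) n [-0.3   -0.05   0.953] slope 0.309 dir 0.17 tiltx 0.305 topcentre [537.426 158.711 140.037] size/angle [66.4 56.4] 9.33 10987 0.32
```

Emit:
{"api": "drive_tool", "payload": {
  "steps": [
    [0.0003,0,0.001,0,0.03],
    [0.0003,0,0.001,0,0.03],
    [0.0003,0,0.001,0,0.03],
    [0.0003,0,0.001,0,0.03],
    [0,0,0,0,0.03],
    [0,0,0,0,0.03]
  ]
}}

```text
clock: 14.45
position: [540.9, 157.2, 106.4]
ee_rot: [0.997, 0.078, 0.0, 0.0]
contact_force: [-1.1, -0.6, 3.4]
gripper_width: 59.0
```

```bash
python3 shot.py 16 wrist;python3 tile.py 16 wrist|head -1
```

```text
14.5 [540.9161 157.1971 106.3932] yaw 8.925344718590416 tz [ 0.0002  0.     -1.    ] [-1.9655 -1.5517  3.3842] [-0.2201  0.4995 -0.069 ] 58.401498732657984
wrist (250, 232, 140, 96) n [-0.299 -0.051  0.953] slope 0.308 dir 0.17 tiltx 0.304 topcentre [538.722 158.814 136.087] size/angle [66.3 56.5] 9.17 10986 0.32
```

Emit:
{"api": "drive_tool", "payload": {
  "steps": [
    [0.0003,0,0.001,0,0.03],
    [0.0003,0,0.001,0,0.03],
    [0.0003,0,0.001,0,0.03],
    [0.0003,0,0.001,0,0.03],
    [0,0,0,0,0.03],
    [0,0,0,0,0.03],
    [0,0,0,0,0.03]
  ]
}}

```text
clock: 15.2
position: [542.1, 157.4, 102.6]
ee_rot: [0.997, 0.078, 0.0, 0.0]
contact_force: [-3.4, 0.1, 7.0]
gripper_width: 58.9
```

```bash
python3 shot.py 17 wrist scene;python3 tile.py 17 wrist scene; python3 -c "
from h import *
for i in range(6):
    print(arm.read_state()['contact_force'].round(2))
im=cv2.imread('pics/scene17.png')[120:300,320:500];cv2.imwrite('pics/s17c.png',cv2.resize(im,None,fx=3,fy=3))"
```

```text
15.3 [542.1296 157.3415 102.6322] yaw 8.935077965053575 tz [ 0.0002 -0.0001 -1.    ] [-2.3778  0.7035  5.3086] [-0.2574  0.7366 -0.0173] 58.64997651709615
wrist (250, 232, 140, 96) n [-0.299 -0.05   0.953] slope 0.309 dir 0.17 tiltx 0.305 topcentre [539.917 159.044 132.331] size/angle [66.2 56.5] 9.19 10992 0.32
wrist (206, 177, 31, 30) n [-0.001 -0.005  1.   ] slope 0.005 dir 1.35 tiltx 0.001 topcentre [542.662 245.109  14.237] size/angle [25.8 25.7] 2.26 541 0.4
scene (393, 200, 29, 21) n [-0.302 -0.042  0.952] slope 0.310 dir 0.14 tiltx 0.307 topcentre [541.427 156.409 133.292] size/angle [62.8 56.6] 8.86 295 0.62
[-2.38  0.7   5.31]
[-2.38  0.7   5.31]
[-2.38  0.7   5.31]
[-2.38  0.7   5.31]
[-2.38  0.7   5.31]
[-2.38  0.7   5.31]
```

View pics/s17c.png

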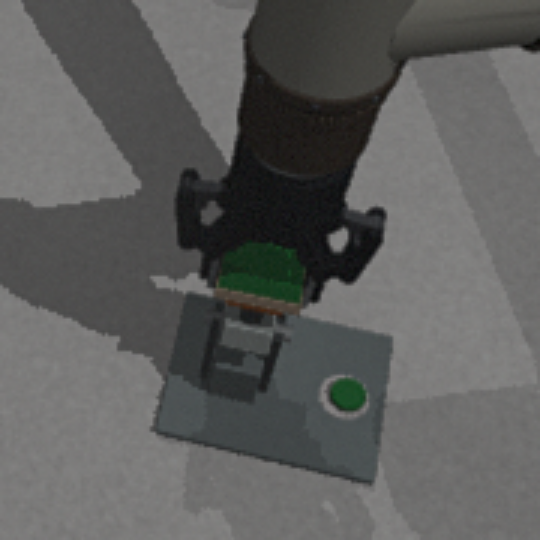

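View pics/wrist17.png

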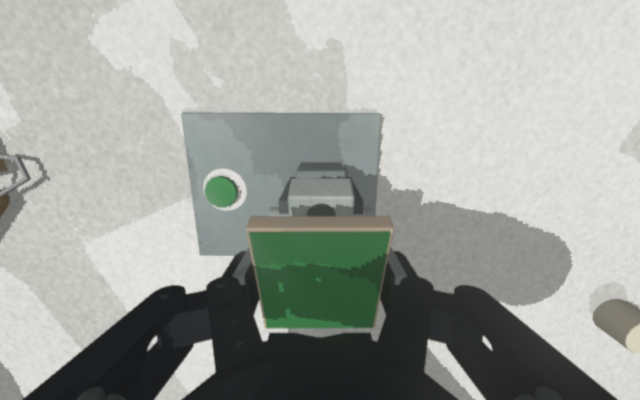

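```bash
python3 -c "
from h import *
s=arm.read_state();print(s['clock'],s['position'],s['contact_force'],s['gripper_width'])
print(arm.job_done())"
```

```text
15.3 [542.12963997 157.34147865 102.6321953 ] [-2.37782173  0.70351227  5.3086071 ] 58.64997651709615
the job is handed in; nothing more can be done
None
```

The green disc was on the jig, so I took the green tile off its prop and laid it on the orange face. I handed the job in at 15.3 s with the tile still gripped, and no verdict was reported.

The tool cannot tilt, so I pivoted the tile in the grip by pressing one edge on its own prop. The first pass overshot to 0.355 rad. A correction on the other edge brought it to 0.31 rad. I then carried it to the face and pressed along the face's normal in 1 mm steps.

The last checks, from the wrist and scene cameras:

| Check | Result | Allowed |
|---|---|---|
| Tile tilt | 0.309 (wrist) and 0.310 (scene) | – |
| Face slope, measured beforehand | 0.299 (wrist) and 0.310 (scene) | tile flush within 0.045 rad |
| Tile centre from face centre, in the face plane | about 1–2 mm | within 10 mm |
| Squareness, tile 0.16 rad against face about 0.16 rad | about 0.02 rad | within 0.14 rad |
| Press depth | 6.6 mm (force) and 7.8 mm (geometry) | 3 to 11.5 mm |
| Grip opening | 58.7 mm | – |

- **Press depth:** the two estimates disagree by about 1 mm. The force reading is noisy: about 7.6 N from the reading before the last pictures, nearer 6 N from the last one (about 4 mm in). All of these are inside the allowed range.
- **Flushness:** I could not measure this directly, because the tile hides the face. It rests on comparing the two slopes.
- **Bystanders:** I did not remeasure the blue tile, blue disc, cat or cup at the end. No move came near them, and the green disc still lay on its spot in the last pictures.

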